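# Load the pressure tester and set its hand valve two turns open

## Robot

A 7-joint arm with a two-finger parallel gripper is mounted at the origin on the work surface. World frame = base frame: x ahead of the robot, y to its left, z up, the work surface at z = 0. Lengths are in mm, angles in rad, forces in N, time in s.
With the tool pointing down it reaches from about 425 to 875 mm from the base axis. Payload 8.4 kg.
Tool frame: the origin (TCP) lies midway between the tips of the shut fingers; the grasp point (between the pads) lies arm.grip_depth behind it (arm.grip_depth is the distance from the TCP to the grasp point, in mm); z points along the fingers, y is the direction in which the jaws open and shut (so a half turn about z gives the same grasp; the last joint's range is limited). The gripper opens to 87 mm and grips with 3 to 60 N. Pads are 19 mm wide; open, the fingers measure 117 mm over their backs; the gripper's body (75 mm by 190 mm) begins 51 mm behind the grasp point.
Start: joints at [1.123, 0.333, 0.04, 1.465, -0.013, 1.343, -0.059], TCP at [222.127, -610.838, 222.546] pointing down, gripper open.
Joint ranges: [-2.58, 2.58], [-0.38, 2.09], [-1.3, 1.39], [0.25, 2.4], [-1.5, 4.64], [0.08, 2.09], [-2.65, 2.65]. Speed limits (rad/s): [2.22, 2.22, 2.79, 2.79, 3.14, 3.14, 3.14].

## Interface

Orientations are given as a unit quaternion [x, y, z, w].
In Python, from workcell import arm gives the robot as it stands. The module is installed in compiled form; this text tells all that it offers.
- The arm moves only by the shell command python3 -m pendant 'ROWS' [FORCE]. ROWS is JSON, a list of rows, each a list of 3 entries, a list of its own where there are three numbers: the shift along the tool's x, y, z in cm, then the turn, a rotation vector about the tool's x, y, z in rad, then the closure, from 0 (fully open) to 1 (shut). A call has 1 to 8 rows; each row is the pose to reach, as a shift and turn from the pose commanded when the call began, along the tool's axes at that moment; what a row does not reach only later rows make up. A row lasts 1/12 s, in which the tool goes at most 41.7 mm and 7.16 degrees, less where a joint would pass 70% of its speed; a pose out of reach is approached as far as the arm can. A call with a gripper value outside its range is refused whole. The fingers move at their own pace and stop on an object; FORCE is the grip in N (left out, the last holds). Time passes only in rows, so rows that repeat a pose let the fingers close. It gives the time, the measured TCP pose, the force and the opening at its end, in the units of the state.
- arm.sense(): the state, without advancing time (a new reading comes with each control period).
- arm.capture(name): name is "side" or "top"; returns a dict with "img" (480x640x3 uint8, blue, green, red), "mtx" (3x3 intrinsics, pixels), "distortion" ([k1, k2, p1, p2, k3] as OpenCV has them; the pictures are not rectified), "extrinsics" (4x4, takes a point from camera to world coordinates). Camera axes: x right, y down, z forward; pixel columns grow to the right and rows downward; lengths in mm; the calibration is good to about 2 mm. A picture is of the moment at which its call begins. There is no depth.
- arm.finish_job(): hands the job in, once; it reports no verdict.
The state is a dict: "t": time; "joint_pos": joint angles; "qvel": joint speeds; "tau": joint torques, N m; "position": TCP position; "eef_rot": TCP orientation; "ft_force": force on the tool from outside, world axes, zero at the start; "wrist_torque": the same for the moment, N m; "finger_gap": finger opening in mm.
Only numpy, scipy, OpenCV 4.12 (cv2) and the standard library are available. Lean on these libraries where they do the work, as an engineer would, in place of code of your own. Each camera call takes 0.05 s, during which the arm holds its last target.

## Task

Load the pressure tester on the bench: set the large steel weight disc flat in the centre of the round weight plate, then the small disc centred on top of it, putting both down without dropping them. Then take the upright crank handle of the tester's hand valve, close the valve (clockwise from above) fully to its stop, and open it again by exactly two full turns. Finish while still gripping the handle at that setting: do not let go, and leave the loggers and the screwdriver where they are.

Things in the scene. Friction and masses are not known exactly. Their poses are not given: they have to be found in the camera images.
- plate_top (a point): Centre of the top face of the tester's round steel weight plate: fixed, flat, rimless, 110 mm in diameter, 80 mm above the bench. The tester is one fixed grey casting, 150 x 370 x 46 mm high, plate at its left end, hand valve at its right. Axes: x away from its front, y along it from valve to plate, z up; it may stand up to 0.25 rad askew.
- weight_large_center (a point): Centre (half-way up) of the large loose steel weight disc: 64 mm in diameter, 22 mm thick, about 0.55 kg, lying flat on the bench to the right of the tester. z is its axis.
- weight_small_center (a point): Centre (half-way up) of the small loose steel weight disc: 48 mm in diameter, 18 mm thick, about 0.25 kg, lying flat on the bench to the right of the tester; either disc may be the nearer one. z is its axis.
- valve_axis (a point): Point on the valve's vertical stem at mid-height of the wheel rim, 88 mm above the bench, 200 mm from plate_top along the tester. The horizontal aluminium handwheel has three spokes and a 12 mm thick rim of 100 mm centre-line diameter (its top 94 mm above the bench). Axes as plate_top.
- handle_center (a point): Centre (half-way up) of the upright black crank handle on the wheel rim: a round cylinder 24 mm in diameter and 45 mm high (95 to 140 mm above the bench), 50 mm from the stem axis. It spins freely on its own pin, so it can be gripped from above and led round the stem in a horizontal circle without turning the gripper.
- valve (a joint): Handwheel angle, rad: 0 = closed on a hard stop, growing counter-clockwise from above (opening); two turns open is 12.566. At the stop and at every full turn the handle lies at the tester's front (-x side of the stem). Starts 0.35 to 1.05 turns open, goes to about 4. Small friction (1 to 2 N at the handle); stays where left; at the stop the force rises sharply.
Mind the look-alikes: they are no part of the job. What is shaped like the part that bears weight_large_center but black or orange is not meant.

How it is judged (in metres and radians):
On the way, in this order (a step that is already met when the one before it is completed fails the run):
1. the large disc lies flat, centred on the plate and released (horizontal distance between weight_large_center and plate_top below 0.008 m and z of weight_large_center in the frame of plate_top between 0.007 and 0.015 m and angle between weight_large_center's own z axis and vertical below 0.08 rad and contact force between the fingers and weight_large below 0.05 N and linear speed of weight_large below 0.03 m/s), for 0.2 s.
2. the small disc lies flat, centred on the large one and released (horizontal distance between each of weight_large_center, weight_small_center and plate_top below 0.008 m and z of weight_large_center in the frame of plate_top between 0.007 and 0.015 m and angle between each of weight_large_center, weight_small_center's own z axis and vertical below 0.08 rad and z of weight_small_center in the frame of plate_top between 0.027 and 0.035 m and contact force between the fingers and weight_small below 0.05 N and linear speed of weight_small below 0.03 m/s), for 0.2 s.
3. the valve is closed to its stop (value of joint valve below 0.12 rad), for 0.1 s.
At the end, for the whole second after the job is handed in: Large disc flat on the plate, small disc flat on it, both within 8 mm of the plate's centre, untouched, at rest; the valve, closed to its stop after loading, stands still at two turns (12.57 rad) open within 0.3 rad, the fingers gripping the crank handle with over 2 N (all of step 2 and contact force between the fingers and weight_large below 0.05 N and linear speed of weight_large below 0.03 m/s and value of joint valve between 12.266 and 12.866 rad and velocity of joint valve between -0.1 and 0.1 rad/s and contact force between the fingers and handle above 2 N); the arm keeps its last pose, push and grip.
It fails at once if a weight disc was dropped ((linear speed of weight_large above 0.5 m/s and contact force between the fingers and weight_large below 0.05 N) or (linear speed of weight_small above 0.5 m/s and contact force between the fingers and weight_small below 0.05 N)).
It fails at once if a logger or the screwdriver was disturbed (distance of any of logger_a, logger_b, screwdriver from where it was at the start of the episode above 0.03 m).
It also fails if it takes over 72 s, if anything falls off the work surface, if the arm or the gripper's body presses on something with over 40 N, if the wrist force passes 120 N, or if a joint passes its speed limit or range.

## Working session

There is one attempt and no reset: what is moved stays moved. The work goes in short steps, Python scripts to look and compute and a shell command to move; the robot and the scene stay as the last step left them, time stands still between calls to the robot, and variables do not carry over. Pictures are saved under pics/ and viewed, and the job is handed in when it is done.

```bash
mkdir -p pics; ls; python3 - <<'E'
from workcell import arm
import cv2,numpy as np
print(arm.sense()); print(arm.grip_depth)
for n in("side","top"):
    c=arm.capture(n); cv2.imwrite(f"pics/{n}0.png",c["img"]); print(n,c["mtx"],c["distortion"],c["extrinsics"])
E
```

```text
pics
{'t': 0.0, 'joint_pos': array([ 1.12279636,  0.33389999,  0.03989142,  1.46630299, -0.01340487,
        1.34331742, -0.05852945]), 'qvel': array([-0.00039804,  0.00035882, -0.00012274,  0.00169844,  0.00040052,
        0.0001861 , -0.00068071]), 'tau': array([-7.50974159e-04, -6.56370306e+01,  1.33428533e+00, -4.03789330e+01,
       -5.99489571e-02,  4.51146578e-02,  1.17758100e-04]), 'position': array([ 221.94460008, -610.41083805,  221.65106883]), 'eef_rot': array([ 9.84836116e-01,  1.73485258e-01, -1.99539413e-04, -8.06454921e-04]), 'ft_force': array([-0.45249111, -0.3706371 ,  0.1090652 ]), 'wrist_torque': array([ 0.00335236, -0.0113517 , -0.0162807 ]), 'finger_gap': 87.01035334459552}
18.700000000000003
side [[613.0103356    0.         339.08058027]
 [  0.         613.0103356  231.26204208]
 [  0.           0.           1.        ]] [-0.10573012  0.          0.          0.          0.        ] [[-7.99134005e-01 -3.76401268e-01  4.68729056e-01  2.06034741e+01]
 [-6.01076516e-01  5.12731560e-01 -6.13036189e-01  6.17769582e+02]
 [-9.58458081e-03 -7.71640093e-01 -6.35987188e-01  8.46806969e+02]
 [ 0.00000000e+00  0.00000000e+00  0.00000000e+00  1.00000000e+00]]
top [[483.40524862   0.         319.1168297 ]
 [  0.         483.40524862 237.39517993]
 [  0.           0.           1.        ]] [-0.10656213  0.          0.          0.          0.        ] [[ 1.36346893e-02 -9.94894341e-01  9.99967317e-02  4.78996693e+02]
 [-9.99290968e-01 -1.70680117e-02 -3.35595608e-02 -8.51628221e+01]
 [ 3.50949625e-02 -9.94682566e-02 -9.94421646e-01  1.02388521e+03]
 [ 0.00000000e+00  0.00000000e+00  0.00000000e+00  1.00000000e+00]]
```

View pics/side0.png

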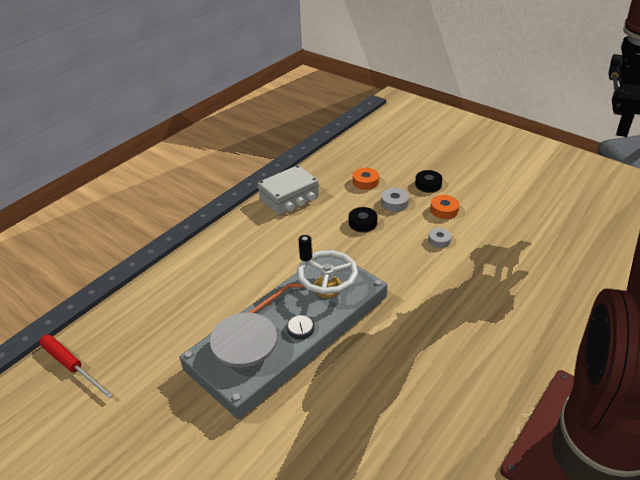

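View pics/top0.png

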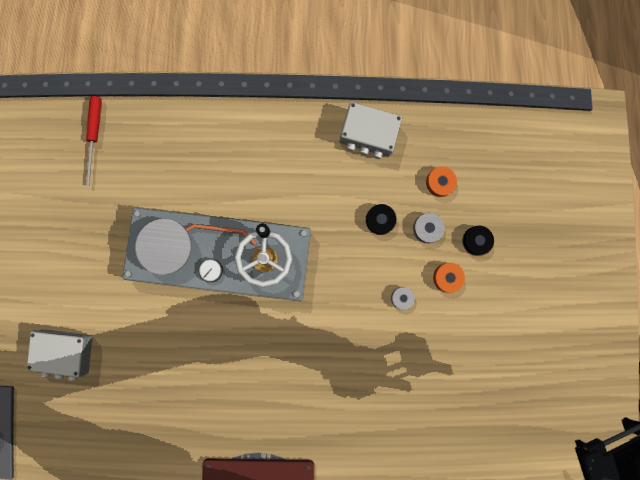

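The side view shows the plate at (243,340), the wheel hub at (327,272), the handle at (305,247), the grey discs at (395,199) large and (440,238) small, and the screwdriver at (75,365). The loggers are at (290,190) in the side view and at (370,130) and (58,354) in the top view.

There are five candidates for the large disc in the top view: steel grey (429,228), black (381,219) and (478,240), orange (442,181) and (450,278). Only the grey one fits "steel". The small disc is the grey one at (403,298). I'll confirm with a crop and measure.

```bash
cat > h.py <<'E'
import cv2,numpy as np
from scipy.spatial.transform import Rotation as R
def ray(c,uv):
    p=cv2.undistortPoints(np.array([[uv]],float),c["mtx"],np.array(c["distortion"]))[0,0]
    T=np.array(c["extrinsics"]); return T[:3,3],T[:3,:3]@np.array([p[0],p[1],1.])
def plane(c,uv,z):
    o,d=ray(c,uv); return o+d*(z-o[2])/d[2]
def tri(c1,u1,c2,u2):
    o1,d1=ray(c1,u1);o2,d2=ray(c2,u2)
    s=np.linalg.lstsq(np.c_[d1,-d2],o2-o1,rcond=None)[0]
    a=o1+s[0]*d1;b=o2+s[1]*d2; return (a+b)/2,np.linalg.norm(a-b)
def proj(c,P):
    T=np.linalg.inv(np.array(c["extrinsics"]))
    return cv2.projectPoints(np.array([P],float),cv2.Rodrigues(T[:3,:3])[0],T[:3,3],c["mtx"],np.array(c["distortion"]))[0][0,0]
E
python3 - <<'E'
import cv2,numpy as np
s=cv2.imread("pics/side0.png");t=cv2.imread("pics/top0.png")
def crop(i,x,y,w,h,f): return cv2.resize(i[y:y+h,x:x+w],None,fx=f,fy=f,interpolation=cv2.INTER_NEAREST)
a=crop(t,355,160,150,160,2.5)
b=crop(s,340,155,135,100,2.9)
H=max(a.shape[0],b.shape[0]);o=np.zeros((H,a.shape[1]+b.shape[1],3),np.uint8)
o[:a.shape[0],:a.shape[1]]=a;o[:b.shape[0],a.shape[1]:]=b
print(o.shape);cv2.imwrite("pics/crop1.png",o)
a=crop(t,115,195,205,115,1.95);b=crop(s,175,225,220,195,1.8)
H=max(a.shape[0],b.shape[0]);o=np.zeros((H,a.shape[1]+b.shape[1],3),np.uint8)
o[:a.shape[0],:a.shape[1]]=a;o[:b.shape[0],a.shape[1]:]=b
print(o.shape);cv2.imwrite("pics/crop2.png",o)
E
```

```text
(400, 767, 3)
(351, 796, 3)
```

View pics/crop1.png

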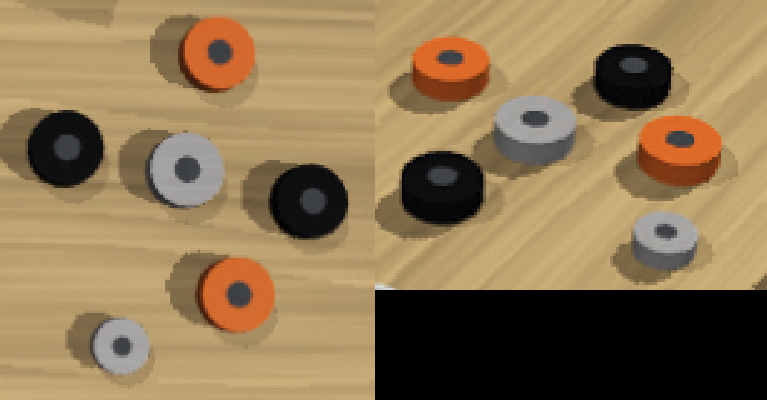

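View pics/crop2.png

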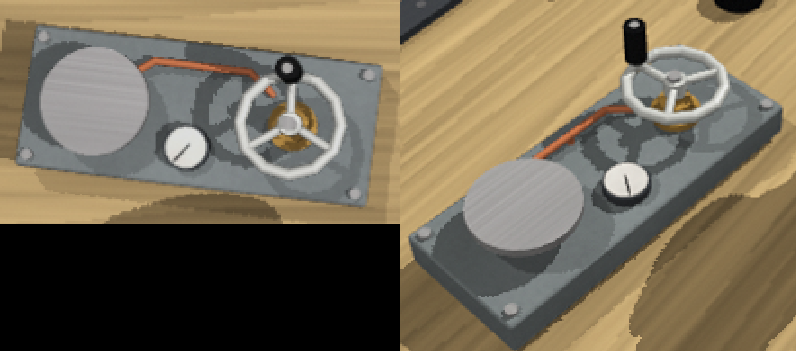

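The crop confirms the steel-grey large disc, ringed by two black and two orange ones, and the small grey disc at the lower left. Next I'll measure by masks.

```bash
cat > meas.py <<'E'
from workcell import arm
from h import *
def blob(img,win,fn):
    x,y,w,h=win; m=np.zeros(img.shape[:2],np.uint8)
    m[y:y+h,x:x+w]=fn(img[y:y+h,x:x+w].astype(int)).astype(np.uint8)*255
    n,l,st,ce=cv2.connectedComponentsWithStats(m)
    k=1+np.argmax(st[1:,4]); return ce[k],st[k],(l==k)
E
python3 - <<'E'
from meas import *
S=arm.capture("side");T=arm.capture("top")
dark=lambda a:(a.max(2)<95)&(a.min(2)>45)
light=lambda a:(a.min(2)>125)&(a.max(2)-a.min(2)<28)
for n,wt,ws in(("large",(422,220,16,16),(388,190,14,11)),("small",(396,291,14,14),(434,229,12,10))):
    a,sa,_=blob(T["img"],wt,dark);b,sb,_=blob(S["img"],ws,dark)
    P,e=tri(T,a,S,b);print(n,a,sa,b,sb,P.round(1),round(e,2))
    print('  on plane',plane(T,a,22 if n=="large" else 18).round(1),plane(S,b,22 if n=="large" else 18).round(1))
# plate
cs=[]
for C,w in((T,(130,210,62,70)),(S,(205,308,75,60))):
    c,st,m=blob(C["img"],w,light)
    cn=max(cv2.findContours(m.astype(np.uint8),0,cv2.CHAIN_APPROX_NONE)[0],key=cv2.contourArea)
    el=cv2.fitEllipse(cv2.convexHull(cn)); print(c,st,el); cs.append(el[0])
P,e=tri(T,cs[0],S,cs[1]);print("plate",P.round(1),round(e,2),plane(T,cs[0],80).round(1),plane(S,cs[1],80).round(1))
# hub
for C,w in((T,(254,248,18,20)),(S,(318,262,18,14))):
    print(C["img"][w[1]:w[1]+w[3],w[0]:w[0]+w[2]].min(2))
E
```

```text
large [429.5        227.17948718] [425 223  10  10  78] [394.76315789 195.13157895] [391 193   9   5  38] [ 604.  -352.9   23.7] 2.98
  on plane [ 605.5 -352.6   22. ] [ 604.  -355.8   22. ]
small [403.175 298.05 ] [400 295   7   7  40] [439.85185185 234.25925926] [437 232   7   5  27] [ 454.5 -297.2   18.9] 3.18
  on plane [ 455.8 -296.6   18. ] [ 453.7 -299.3   18. ]
[162.70008285 246.31193041] [ 136  219   55   56 2414] ((162.65196228027344, 246.28549194335938), (54.15048599243164, 56.4306526184082), 33.48259735107422)
[243.44273128 337.46145374] [ 209  312   71   52 2724] ((244.3206024169922, 336.9108581542969), (49.99756622314453, 71.82577514648438), 73.875244140625)
plate [549.6 188.5  79.5] 3.97 [551.1 189.6  80. ] [547.3 187.9  80. ]
[[ 81  79  82  79  63  55  57  85 152 202 218 182  68  38  36  36  42  74]
 [ 81  81  75  44  36  37  43  85 156 205 217 178  68  45  38  40  38  37]
 [ 80  63  42  36  37  37  40  82 158 206 217 178  64  48  48  47  43  39]
 [ 64  38  37  37  39  43  59  95 161 204 212 177  73  59  53  46  38  37]
 [ 45  38  38  36  42  63  89 127 180 186 181 17
[... 1503 characters left out ...]
163 189 197 154 144 152]
 [148 163 177 192 171 125 151 157 160 164 161 157 154 165 192 191 194 213]
 [128 137 149 150 129 106 111 140 149 147 132 108 125 162 195 196 188 200]
 [109 120 127 135 142 123  89  86  88  85  68  76 128 181 195 178 152 154]
 [123 111 108 123 143 139 122 106  96 105 126 141 178 208 198 147 126 117]
 [130 127 120 116 134 143 148 151 147 186 220 216 211 196 158 116 113 111]
 [129 127 119 107 117 133 154 168 173 199 193 175 145 115 114 119 112 104]
 [129 128 121 108 114 118 116 124 126 111 110 113 109 108 117 120 112 107]
 [128 126 122 106 116 118 119 150 173 152 122 109 111 111 118 109  90 105]
 [127 130 113  98 116 116 128 180 227 230 163 101 111 113 118 102  69  97]]
```

```bash
cat > go.py <<'E'
import sys
from workcell import arm
from h import *
s=arm.sense(); Q=R.from_quat(s["eef_rot"]); p=np.array(s["position"])
print("t",round(s["t"],2),"pos",p.round(1),"rotvec/yaw",Q.as_matrix()[:,0].round(3),"tilt",Q.as_matrix()[:,2].round(4),"F",s["ft_force"].round(1),"gap",round(s["finger_gap"],1),"q",s["joint_pos"].round(2))
a=[float(v) for v in sys.argv[1:]]
for i in range(0,len(a),3):
    print("to",a[i:i+3],"shift cm",(Q.inv().apply(np.array(a[i:i+3])-p)/10).round(2))
E
python3 go.py 604 -354 150  604 -354 60
```

```text
t 0.2 pos [ 222.1 -610.6  222. ] rotvec/yaw [ 0.94   0.342 -0.   ] tilt [-4.e-04  9.e-04 -1.e+00] F [ 0.3 -0.2 -0.4] gap 86.8 q [ 1.12  0.33  0.04  1.47 -0.01  1.34 -0.06]
to [604.0, -354.0, 150.0] shift cm [ 44.66 -11.05   7.21]
to [604.0, -354.0, 60.0] shift cm [ 44.67 -11.05  16.21]
```

```bash
python3 -m pendant '[[[4,-1,0.5],[0,0,0],0],[[8,-2,1],[0,0,0],0],[[12,-3,2],[0,0,0],0],[[16,-4,2.5],[0,0,0],0],[[20,-5,3],[0,0,0],0],[[24,-6,4],[0,0,0],0],[[28,-7,4.5],[0,0,0],0],[[32,-8,5],[0,0,0],0]]' && python3 go.py 604 -354 150  604 -354 60
```

```text
t: 0.87
position: [495.9, -425.4, 172.1]
eef_rot: [0.985, 0.173, -0.0, -0.0]
ft_force: [0.9, -0.9, -0.1]
finger_gap: 86.8
t 0.87 pos [ 495.9 -425.4  172.1] rotvec/yaw [ 0.94   0.342 -0.   ] tilt [-4.e-04  3.e-04 -1.e+00] F [ 0.9 -0.9 -0.1] gap 86.8 q [ 0.73  0.37 -0.12  1.52  0.04  1.26 -0.61]
to [604.0, -354.0, 150.0] shift cm [12.6  -3.01  2.21]
to [604.0, -354.0, 60.0] shift cm [12.6  -3.01 11.21]
```

```bash
python3 -m pendant '[[[4,-1,1],[0,0,0],0],[[8,-2,2],[0,0,0],0],[[12,-3,4],[0,0,0],0],[[12.6,-3,7],[0,0,0],0],[[12.6,-3,7],[0,0,0],0]]' && python3 go.py 604 -354 2 && python3 - <<'E'
from meas import *
for n in("side","top"):
    c=arm.capture(n);cv2.imwrite(f"pics/{n}1.png",c["img"])
    s=arm.sense();p=np.array(s["position"]);print(n,proj(c,p),proj(c,[604,-354,22]))
s=cv2.imread("pics/side1.png")[100:280,300:560];t=cv2.imread("pics/top1.png")[140:340,330:530]
t=cv2.resize(t,(400,400));s=cv2.resize(s,(390,270));o=np.zeros((400,790,3),np.uint8);o[:,:400]=t;o[:270,400:]=s;cv2.imwrite("pics/c1.png",o)
E
```

```text
t: 1.28
position: [603.8, -349.2, 95.6]
eef_rot: [0.984, 0.177, -0.002, -0.004]
ft_force: [-1.2, 0.9, -1.5]
finger_gap: 87.1
t 1.28 pos [ 603.8 -349.2   95.6] rotvec/yaw [ 0.937  0.348 -0.004] tilt [-0.0061  0.0063 -1.    ] F [-1.2  0.9 -1.5] gap 87.1 q [ 0.57  0.52 -0.15  1.46  0.08  1.17 -0.81]
to [604.0, -354.0, 2.0] shift cm [-0.11  0.53  9.36]
side [396.16725755 168.07648145] [394.34384857 195.50646248]
top [441.17625421 224.07996986] [430.17827228 227.89373084]
```

View pics/c1.png

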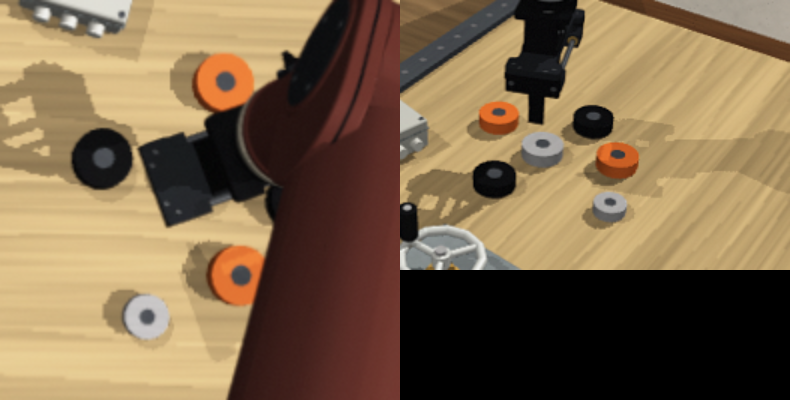

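The side crop shows the open fingers above the grey disc. The top view is mostly hidden by the forearm.

```bash
python3 go.py 604 -354 3
```

```text
t 1.38 pos [ 602.1 -354.9  100.9] rotvec/yaw [ 0.939  0.343 -0.003] tilt [-0.0033  0.0014 -1.    ] F [-0.5 -0.7 -0.3] gap 87.3 q [ 0.58  0.52 -0.15  1.46  0.08  1.17 -0.81]
to [604.0, -354.0, 3.0] shift cm [0.23 0.01 9.79]
```

```bash
python3 -m pendant '[[[0.2,0,3],[0,0,0],0],[[0.2,0,6],[0,0,0],0],[[0.2,0,8],[0,0,0],0],[[0.2,0,9],[0,0,0],0],[[0.2,0,9.3],[0,0,0],0],[[0.2,0,9.3],[0,0,0],0],[[0.2,0,9.3],[0,0,0],0]]' 25 && python3 go.py 604 -354 3
```

```text
t: 1.97
position: [605.6, -356.1, 11.9]
eef_rot: [0.985, 0.173, 0.001, 0.001]
ft_force: [0.2, 0.2, -0.4]
finger_gap: 86.9
t 1.97 pos [ 605.6 -356.1   11.9] rotvec/yaw [0.94  0.341 0.002] tilt [ 0.0024 -0.0015 -1.    ] F [ 0.2  0.2 -0.4] gap 86.9 q [ 0.57  0.61 -0.14  1.52  0.1   1.02 -0.82]
to [604.0, -354.0, 3.0] shift cm [-0.08 -0.25  0.89]
```

```bash
python3 -m pendant '[[[-0.1,-0.2,0.5],[0,0,0],0],[[-0.1,-0.2,0.8],[0,0,0],0],[[-0.1,-0.2,0.8],[0,0,0],0.2],[[-0.1,-0.2,0.8],[0,0,0],0.5],[[-0.1,-0.2,0.8],[0,0,0],1],[[-0.1,-0.2,0.8],[0,0,0],1],[[-0.1,-0.2,0.8],[0,0,0],1],[[-0.1,-0.2,0.8],[0,0,0],1]]' 25 && python3 go.py 604 -354 3
```

```text
t: 2.63
position: [603.3, -353.4, 1.8]
eef_rot: [0.985, 0.173, 0.0, 0.0]
ft_force: [0.1, 0.5, 1.1]
finger_gap: 63.5
t 2.63 pos [ 603.3 -353.4    1.8] rotvec/yaw [0.94  0.342 0.   ] tilt [ 3.e-04 -1.e-04 -1.e+00] F [0.1 0.5 1.1] gap 63.5 q [ 0.57  0.61 -0.14  1.53  0.1   1.   -0.82]
to [604.0, -354.0, 3.0] shift cm [ 0.05  0.08 -0.12]
```

```bash
python3 -m pendant '[[[0,0,0],[0,0,0],1],[[0,0,-1],[0,0,0],1],[[0,0,-3],[0,0,0],1],[[0,0,-6],[0,0,0],1],[[0,0,-10],[0,0,0],1],[[0,0,-14],[0,0,0],1],[[0,0,-17],[0,0,0],1],[[0,0,-18],[0,0,0],1]]' 30 && python3 go.py 549.5 188.5 180
```

```text
t: 3.3
position: [604.8, -354.1, 187.8]
eef_rot: [0.985, 0.173, 0.003, 0.002]
ft_force: [0.7, 0.7, -4.6]
finger_gap: 63.2
t 3.3 pos [ 604.8 -354.1  187.8] rotvec/yaw [0.94  0.342 0.005] tilt [ 0.0061 -0.0031 -1.    ] F [ 0.7  0.7 -4.6] gap 63.2 q [ 0.57  0.46 -0.15  1.37  0.07  1.32 -0.8 ]
to [549.5, 188.5, 180.0] shift cm [ 13.34 -52.89   0.58]
```

```bash
python3 -m pendant '[[[0.5,-2,0],[0,0,0],1],[[1.4,-5.5,0],[0,0,0],1],[[2.3,-9,0],[0,0,0],1],[[3.2,-12.5,0],[0,0,0],1],[[4,-16,0],[0,0,0],1],[[5,-19.5,0],[0,0,0],1],[[5.8,-23,0],[0,0,0],1],[[6.7,-26.5,0],[0,0,0],1]]' && python3 go.py 549.5 188.5 180
```

```text
t: 3.97
position: [573.7, -79.7, 179.8]
eef_rot: [0.985, 0.174, -0.002, -0.0]
ft_force: [0.7, 0.5, -6.0]
finger_gap: 63.6
t 3.97 pos [573.7 -79.7 179.8] rotvec/yaw [ 0.94   0.342 -0.003] tilt [-3.2e-03  3.0e-04 -1.0e+00] F [ 0.7  0.5 -6. ] gap 63.6 q [ 0.31  0.24 -0.29  1.68  0.07  1.23 -1.22]
to [549.5, 188.5, 180.0] shift cm [  6.89 -26.03  -0.  ]
```

```bash
python3 -m pendant '[[[0.9,-3.5,0],[0,0,0],1],[[1.8,-7,0],[0,0,0],1],[[2.6,-10.5,0],[0,0,0],1],[[3.5,-14,0],[0,0,0],1],[[4.4,-17.5,0],[0,0,0],1],[[5.2,-21,0],[0,0,0],1],[[6,-24,0],[0,0,0],1],[[6.4,-25.5,0],[0,0,0],1]]' && python3 go.py 549.5 188.5 180
```

```text
t: 4.63
position: [545.9, 185.1, 180.1]
eef_rot: [0.984, 0.176, -0.001, -0.001]
ft_force: [-0.2, 0.8, -5.6]
finger_gap: 63.5
t 4.63 pos [545.9 185.1 180.1] rotvec/yaw [ 0.938  0.347 -0.002] tilt [-0.0031  0.0015 -1.    ] F [-0.2  0.8 -5.6] gap 63.5 q [-0.02  0.25 -0.45  1.68  0.11  1.24 -1.71]
to [549.5, 188.5, 180.0] shift cm [ 0.45 -0.19  0.01]
```

Still settling. I'll lower to about 25 mm above the plate and then compare disc and plate in the pictures.

```bash
python3 -m pendant '[[[0.3,-0.3,2],[0,0,0],1],[[0.3,-0.3,4],[0,0,0],1],[[0.3,-0.3,6],[0,0,0],1],[[0.3,-0.3,7],[0,0,0],1],[[0.3,-0.3,7],[0,0,0],1],[[0.3,-0.3,7],[0,0,0],1]]' && python3 go.py 549.5 188.5 83 && python3 - <<'E'
from meas import *
for n in("side","top"):
    c=arm.capture(n);cv2.imwrite(f"pics/{n}2.png",c["img"])
s=cv2.imread("pics/side2.png")[260:440,150:350];t=cv2.imread("pics/top2.png")[190:310,100:220]
t=cv2.resize(t,(390,390),interpolation=0);s=cv2.resize(s,(400,360),interpolation=0);o=np.zeros((390,790,3),np.uint8);o[:,:390]=t;o[:360,390:]=s;cv2.imwrite("pics/c2.png",o)
E
python3 go.py 549.5 188.5 83
```

```text
t: 5.13
position: [549.7, 183.6, 111.0]
eef_rot: [0.985, 0.173, -0.001, 0.0]
ft_force: [0.7, 0.0, -5.8]
finger_gap: 63.5
t 5.13 pos [549.7 183.6 111. ] rotvec/yaw [ 0.94   0.342 -0.002] tilt [-2.e-03 -4.e-04 -1.e+00] F [ 0.7  0.  -5.8] gap 63.5 q [-0.03  0.31 -0.44  1.75  0.15  1.11 -1.74]
to [549.5, 188.5, 83.0] shift cm [ 0.15 -0.46  2.8 ]
t 5.23 pos [551.  184.2 112.7] rotvec/yaw [0.94  0.342 0.001] tilt [ 1.3e-03  6.0e-04 -1.0e+00] F [-0.1 -0.  -6.3] gap 63.3 q [-0.03  0.31 -0.44  1.75  0.15  1.11 -1.74]
to [549.5, 188.5, 83.0] shift cm [ 0.01 -0.46  2.97]
```

View pics/c2.png

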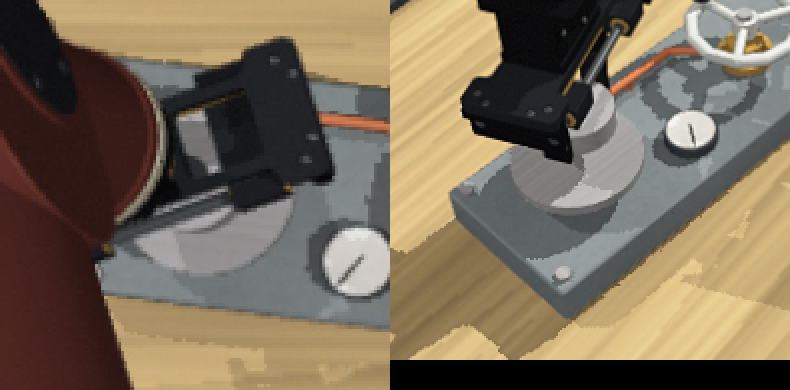

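```bash
python3 -m pendant '[[[0,-0.45,0.5],[0,0,0],1],[[0,-0.45,1.2],[0,0,0],1],[[0,-0.45,2],[0,0,0],1],[[0,-0.45,2.4],[0,0,0],1],[[0,-0.45,2.6],[0,0,0],1],[[0,-0.45,2.6],[0,0,0],1],[[0,-0.45,2.6],[0,0,0],1]]' && python3 go.py 549.5 188.5 82 && python3 - <<'E'
from meas import *
for n in("side","top"):
    c=arm.capture(n);cv2.imwrite(f"pics/{n}3.png",c["img"])
s=cv2.imread("pics/side3.png")[260:440,150:350];t=cv2.imread("pics/top3.png")[190:310,100:220]
t=cv2.resize(t,(390,390),interpolation=0);s=cv2.resize(s,(400,360),interpolation=0);o=np.zeros((390,790,3),np.uint8);o[:,:390]=t;o[:360,390:]=s;cv2.imwrite("pics/c3.png",o)
E
python3 go.py 549.5 188.5 82
```

```text
t: 5.82
position: [548.8, 188.1, 85.6]
eef_rot: [0.985, 0.173, -0.0, -0.0]
ft_force: [-0.7, 0.2, -6.1]
finger_gap: 63.5
t 5.82 pos [548.8 188.1  85.6] rotvec/yaw [ 0.94   0.342 -0.   ] tilt [-3.e-04  0.e+00 -1.e+00] F [-0.7  0.2 -6.1] gap 63.5 q [-0.04  0.34 -0.44  1.78  0.16  1.06 -1.76]
to [549.5, 188.5, 82.0] shift cm [ 0.08 -0.01  0.36]
t 5.92 pos [549.1 188.2  86. ] rotvec/yaw [0.94  0.342 0.001] tilt [ 5.e-04  2.e-04 -1.e+00] F [-0.1 -0.5 -6. ] gap 63.2 q [-0.04  0.34 -0.44  1.78  0.16  1.06 -1.76]
to [549.5, 188.5, 82.0] shift cm [ 0.05 -0.01  0.4 ]
```

View pics/c3.png

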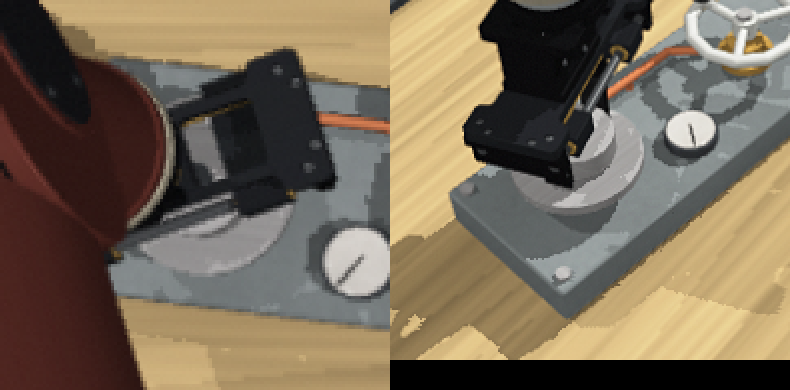

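The disc hangs level just over the plate and looks centred. Lowering in millimetre steps.

```bash
python3 -m pendant '[[[0.05,0,0.1],[0,0,0],1],[[0.05,0,0.2],[0,0,0],1],[[0.05,0,0.3],[0,0,0],1],[[0.05,0,0.3],[0,0,0],1],[[0.05,0,0.3],[0,0,0],1]]' && python3 go.py 549.5 188.5 82
```

```text
t: 6.33
position: [549.2, 188.3, 82.6]
eef_rot: [0.985, 0.174, -0.0, -0.0]
ft_force: [0.3, -0.2, -6.0]
finger_gap: 63.3
t 6.33 pos [549.2 188.3  82.6] rotvec/yaw [ 0.94   0.342 -0.   ] tilt [-1.e-04 -0.e+00 -1.e+00] F [ 0.3 -0.2 -6. ] gap 63.3 q [-0.04  0.34 -0.44  1.78  0.17  1.05 -1.76]
to [549.5, 188.5, 82.0] shift cm [ 0.03 -0.01  0.06]
```

```bash
python3 -m pendant '[[[0,0,0.05],[0,0,0],1],[[0,0,0.1],[0,0,0],1],[[0,0,0.1],[0,0,0],1],[[0,0,0.1],[0,0,0],1]]' && python3 go.py 549.5 188.5 82
```

```text
t: 6.67
position: [549.3, 188.4, 81.8]
eef_rot: [0.985, 0.173, 0.0, -0.0]
ft_force: [0.8, 0.4, -4.6]
finger_gap: 63.7
t 6.67 pos [549.3 188.4  81.8] rotvec/yaw [0.94  0.342 0.   ] tilt [ 1.e-04  1.e-04 -1.e+00] F [ 0.8  0.4 -4.6] gap 63.7 q [-0.04  0.34 -0.44  1.78  0.17  1.05 -1.76]
to [549.5, 188.5, 82.0] shift cm [ 0.02 -0.   -0.02]
```

Touching. A little more, then release.

```bash
python3 -m pendant '[[[0,0,0.05],[0,0,0],1],[[0,0,0.1],[0,0,0],1],[[0,0,0.1],[0,0,0],1]]' && python3 go.py 549.5 188.5 82
```

```text
t: 6.92
position: [549.4, 188.4, 81.7]
eef_rot: [0.985, 0.173, 0.0, 0.0]
ft_force: [-4.2, -2.6, 5.3]
finger_gap: 63.5
t 6.92 pos [549.4 188.4  81.7] rotvec/yaw [0.94  0.342 0.   ] tilt [ 4.e-04 -2.e-04 -1.e+00] F [-4.2 -2.6  5.3] gap 63.5 q [-0.04  0.34 -0.44  1.78  0.17  1.05 -1.76]
to [549.5, 188.5, 82.0] shift cm [ 0.02 -0.01 -0.03]
```

```bash
python3 -m pendant '[[[0,0,0.05],[0,0,0],0.25],[[0,0,0.05],[0,0,0],0.22],[[0,0,0.05],[0,0,0],0.15],[[0,0,0.05],[0,0,0],0.08],[[0,0,0.05],[0,0,0],0.08],[[0,0,-1],[0,0,0],0.08],[[0,0,-4],[0,0,0],0.08],[[0,0,-8],[0,0,0],0.08]]' && python3 go.py 455 -298 180
```

```text
t: 7.58
position: [547.4, 187.5, 159.4]
eef_rot: [0.985, 0.174, -0.003, 0.0]
ft_force: [1.2, -0.0, -0.7]
finger_gap: 79.7
t 7.58 pos [547.4 187.5 159.4] rotvec/yaw [ 0.94   0.342 -0.006] tilt [-0.0055 -0.0015 -1.    ] F [ 1.2 -0.  -0.7] gap 79.7 q [-0.02  0.27 -0.45  1.7   0.12  1.2  -1.73]
to [455.0, -298.0, 180.0] shift cm [-25.29  42.46  -1.94]
```

```bash
python3 -m pendant '[[[-1,1.7,-1],[0,0,0],0.08],[[-3,5,-2],[0,0,0],0.08],[[-5,8.4,-2],[0,0,0],0.08],[[-7,11.8,-2],[0,0,0],0.08],[[-9,15.1,-2],[0,0,0],0.08],[[-11,18.5,-2],[0,0,0],0.08],[[-13,21.8,-2],[0,0,0],0.08],[[-15,25.2,-2],[0,0,0],0.08]]' && python3 go.py 455 -298 150 && python3 - <<'E'
from meas import *
for n in("side","top"):
    c=arm.capture(n);cv2.imwrite(f"pics/{n}4.png",c["img"])
s=cv2.imread("pics/side4.png")[220:440,150:390];t=cv2.imread("pics/top4.png")[190:310,100:220]
t=cv2.resize(t,(390,390),interpolation=0);s=cv2.resize(s,(400,366),interpolation=0);o=np.zeros((390,790,3),np.uint8);o[:,:390]=t;o[:366,390:]=s;cv2.imwrite("pics/c4.png",o)
E
```

```text
t: 8.25
position: [493.8, -101.4, 181.7]
eef_rot: [0.985, 0.174, 0.001, 0.0]
ft_force: [1.5, -0.2, -0.7]
finger_gap: 80.3
t 8.25 pos [ 493.8 -101.4  181.7] rotvec/yaw [0.94  0.342 0.001] tilt [ 1.1e-03 -1.0e-04 -1.0e+00] F [ 1.5 -0.2 -0.7] gap 80.3 q [ 0.35  0.08 -0.25  1.86  0.02  1.21 -1.13]
to [455.0, -298.0, 150.0] shift cm [-10.37  17.15   3.17]
```

View pics/c4.png

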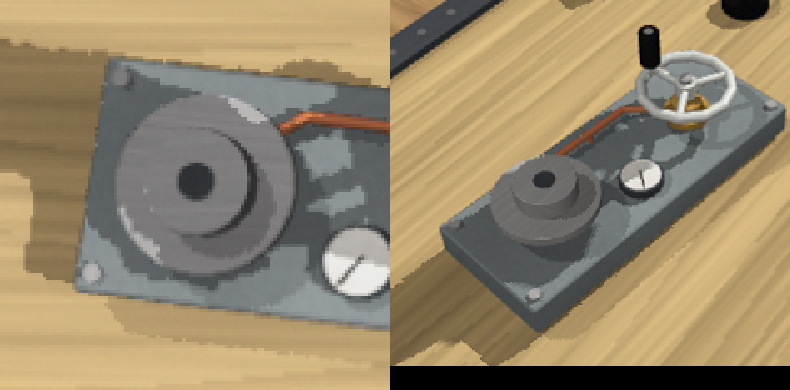

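The large disc lies flat on the plate, with its hole at about (160,246) in the top view. I'll check the offset from the plate per camera.

```bash
python3 - <<'E'
from meas import *
T=arm.capture("top");S=arm.capture("side")
d=lambda a:a.max(2)<60
for C,w,pc in((T,(150,236,20,20),(162.65,246.29)),(S,(230,320,28,20),(244.32,336.91))):
    c,st,_=blob(C["img"],w,d); q=plane(C,c,102);p=plane(C,pc,80);print(c,st,q.round(1),p.round(1),"diff",(q-p)[:2].round(1))
E
```

```text
[159.64634146 245.08536585] [155 240  10  11  82] [551.7 189.1 102. ] [551.1 189.6  80. ] diff [ 0.5 -0.5]
[241.87254902 327.30392157] [236 323  13  10 102] [549.5 187.8 102. ] [547.3 187.9  80. ] diff [ 2.2 -0.1]
```

The large disc is centred within about 2 mm. Next, the small disc.

```bash
python3 -m pendant '[[[-2,3.4,0],[0,0,0],0.08],[[-4,6.7,0.5],[0,0,0],0.08],[[-6,10,1],[0,0,0],0.08],[[-8,13.4,2],[0,0,0],0.08],[[-10,16.6,3],[0,0,0],0.2],[[-10.4,17.1,6],[0,0,0],0.25],[[-10.4,17.1,9],[0,0,0],0.25],[[-10.4,17.1,9],[0,0,0],0.25]]' && python3 - <<'E'
from meas import *
for n in("side","top"):
    c=arm.capture(n);cv2.imwrite(f"pics/{n}5.png",c["img"])
s=cv2.imread("pics/side5.png")[160:280,370:510];t=cv2.imread("pics/top5.png")[230:350,340:460]
t=cv2.resize(t,(390,390),interpolation=0);s=cv2.resize(s,(400,343),interpolation=0);o=np.zeros((390,790,3),np.uint8);o[:,:390]=t;o[:343,390:]=s;cv2.imwrite("pics/c5.png",o)
E
python3 go.py 454.5 -298 2.5
```

```text
t: 9.12
position: [452.8, -293.4, 85.7]
eef_rot: [0.985, 0.174, -0.003, -0.003]
ft_force: [-1.4, 1.7, -0.1]
finger_gap: 66.7
t 9.22 pos [ 455.7 -294.    90.7] rotvec/yaw [ 0.939  0.344 -0.001] tilt [-0.0014  0.0018 -1.    ] F [-0.4  0.1  0.2] gap 65.9 q [ 0.57  0.23 -0.08  1.88  0.02  1.03 -0.75]
to [454.5, -298.0, 2.5] shift cm [-0.24  0.35  8.82]
```

View pics/c5.png

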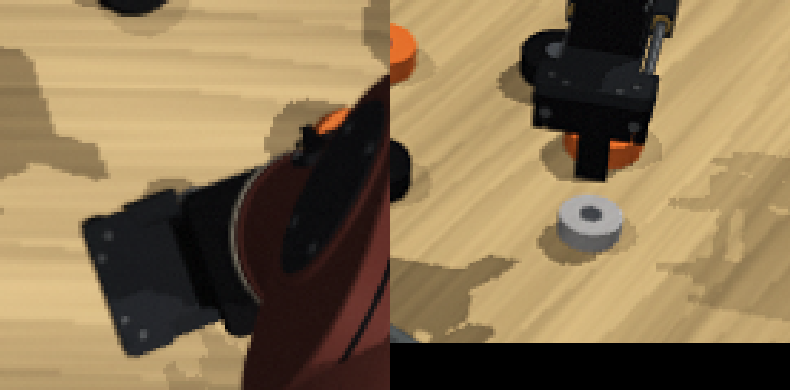

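The side view shows the fingers above the small grey disc, with clear floor either side. Descending.

```bash
python3 -m pendant '[[[-0.1,0.2,2],[0,0,0],0.25],[[-0.1,0.2,5],[0,0,0],0.25],[[-0.1,0.2,7],[0,0,0],0.25],[[-0.1,0.2,7.8],[0,0,0],0.25],[[-0.1,0.2,7.8],[0,0,0],0.25],[[-0.1,0.2,7.8],[0,0,0],0.25]]' && python3 go.py 454.5 -298 2.5
```

```text
t: 9.72
position: [456.3, -298.0, 14.5]
eef_rot: [0.985, 0.174, 0.001, 0.0]
ft_force: [-0.3, 0.2, -0.0]
finger_gap: 65.3
t 9.72 pos [ 456.3 -298.    14.5] rotvec/yaw [0.939 0.343 0.001] tilt [ 1.7e-03 -6.0e-04 -1.0e+00] F [-0.3  0.2 -0. ] gap 65.3 q [ 0.57  0.33 -0.08  1.93  0.03  0.88 -0.75]
to [454.5, -298.0, 2.5] shift cm [-0.17 -0.07  1.2 ]
```

```bash
python3 -m pendant '[[[-0.15,0,0.6],[0,0,0],0.25],[[-0.15,0,1.2],[0,0,0],0.25],[[-0.15,0,1.2],[0,0,0],0.3],[[-0.15,0,1.2],[0,0,0],0.5],[[-0.15,0,1.2],[0,0,0],1],[[-0.15,0,1.2],[0,0,0],1],[[-0.15,0,1.2],[0,0,0],1],[[-0.15,0,1.2],[0,0,0],1]]' 25 && python3 go.py 454.5 -298 2.5
```

```text
t: 10.38
position: [453.5, -298.7, 0.9]
eef_rot: [0.985, 0.173, 0.0, 0.0]
ft_force: [-1.1, 0.7, 2.0]
finger_gap: 47.5
t 10.38 pos [ 453.5 -298.7    0.9] rotvec/yaw [0.94  0.342 0.   ] tilt [ 1.e-04  0.e+00 -1.e+00] F [-1.1  0.7  2. ] gap 47.5 q [ 0.57  0.35 -0.08  1.94  0.04  0.85 -0.75]
to [454.5, -298.0, 2.5] shift cm [ 0.12 -0.04 -0.16]
```

```bash
python3 -m pendant '[[[0,0,0],[0,0,0],1],[[0,0,-1],[0,0,0],1],[[0,0,-3],[0,0,0],1],[[0,0,-6],[0,0,0],1],[[0,0,-10],[0,0,0],1],[[0,0,-14],[0,0,0],1],[[0,0,-17],[0,0,0],1],[[0,0,-18.5],[0,0,0],1]]' 30 && python3 go.py 549.3 188.3 190
```

```text
t: 11.05
position: [454.7, -299.5, 190.9]
eef_rot: [0.985, 0.173, 0.002, 0.002]
ft_force: [0.5, -0.2, -2.2]
finger_gap: 47.3
t 11.05 pos [ 454.7 -299.5  190.9] rotvec/yaw [0.94  0.342 0.004] tilt [ 0.005  -0.0028 -1.    ] F [ 0.5 -0.2 -2.2] gap 47.3 q [ 0.57  0.14 -0.08  1.77  0.01  1.23 -0.73]
to [549.3, 188.3, 190.0] shift cm [ 25.55 -42.61  -0.  ]
```

```bash
python3 -m pendant '[[[1,-1.7,0],[0,0,0],1],[[3,-5,0],[0,0,0],1],[[5,-8.3,0],[0,0,0],1],[[7,-11.7,0],[0,0,0],1],[[9,-15,0],[0,0,0],1],[[11,-18.3,0],[0,0,0],1],[[13,-21.7,0],[0,0,0],1],[[15,-25,0],[0,0,0],1]]' && python3 go.py 549.3 188.3 190
```

```text
t: 11.72
position: [508.6, -10.6, 186.2]
eef_rot: [0.985, 0.173, 0.0, 0.0]
ft_force: [1.2, -0.4, -2.7]
finger_gap: 47.4
t 11.72 pos [508.6 -10.6 186.2] rotvec/yaw [0.94  0.342 0.   ] tilt [ 2.e-04 -3.e-04 -1.e+00] F [ 1.2 -0.4 -2.7] gap 47.4 q [ 0.25  0.09 -0.33  1.84  0.03  1.22 -1.32]
to [549.3, 188.3, 190.0] shift cm [ 10.62 -17.3   -0.38]
```

```bash
python3 -m pendant '[[[2,-3.3,0],[0,0,0],1],[[4,-6.7,0],[0,0,0],1],[[6,-10,0],[0,0,0],1],[[8,-13.3,0],[0,0,0],1],[[9.5,-16,0],[0,0,0],1],[[10.3,-17.3,0],[0,0,0],1],[[10.3,-17.3,0],[0,0,0],1],[[10.3,-17.3,0],[0,0,0],1]]' && python3 go.py 549.3 188.3 140
```

```text
t: 12.38
position: [546.2, 186.0, 185.7]
eef_rot: [0.985, 0.175, -0.0, 0.0]
ft_force: [0.2, -0.4, -2.0]
finger_gap: 47.2
t 12.38 pos [546.2 186.  185.7] rotvec/yaw [ 0.939  0.344 -0.001] tilt [-8.e-04 -2.e-04 -1.e+00] F [ 0.2 -0.4 -2. ] gap 47.2 q [-0.    0.25 -0.47  1.68  0.12  1.25 -1.72]
to [549.3, 188.3, 140.0] shift cm [ 0.38 -0.11  4.57]
```

```bash
python3 -m pendant '[[[0.3,-0.1,2],[0,0,0],1],[[0.3,-0.1,4],[0,0,0],1],[[0.3,-0.1,6],[0,0,0],1],[[0.3,-0.1,7],[0,0,0],1],[[0.3,-0.1,7.6],[0,0,0],1],[[0.3,-0.1,7.8],[0,0,0],1],[[0.3,-0.1,7.8],[0,0,0],1],[[0.3,-0.1,7.8],[0,0,0],1]]' && python3 go.py 549.3 188.3 103 && python3 - <<'E'
from meas import *
for n in("side","top"):
    c=arm.capture(n);cv2.imwrite(f"pics/{n}6.png",c["img"])
s=cv2.imread("pics/side6.png")[260:400,180:320];t=cv2.imread("pics/top6.png")[190:310,100:220]
t=cv2.resize(t,(390,390),interpolation=0);s=cv2.resize(s,(400,400),interpolation=0);o=np.zeros((400,790,3),np.uint8);o[:390,:390]=t;o[:400,390:]=s;cv2.imwrite("pics/c6.png",o)
E
python3 go.py 549.3 188.3 103
```

```text
t: 13.05
position: [549.8, 187.2, 108.8]
eef_rot: [0.985, 0.173, 0.001, -0.0]
ft_force: [1.1, -0.4, -2.1]
finger_gap: 47.2
t 13.05 pos [549.8 187.2 108.8] rotvec/yaw [0.94  0.341 0.001] tilt [ 1.4e-03  4.0e-04 -1.0e+00] F [ 1.1 -0.4 -2.1] gap 47.2 q [-0.02  0.32 -0.46  1.76  0.16  1.1  -1.75]
to [549.3, 188.3, 103.0] shift cm [-0.01 -0.12  0.58]
t 13.15 pos [549.8 187.4 108.8] rotvec/yaw [0.94  0.342 0.002] tilt [ 1.6e-03  4.0e-04 -1.0e+00] F [ 0.5 -0.3 -3.3] gap 47.3 q [-0.02  0.32 -0.46  1.76  0.16  1.1  -1.75]
to [549.3, 188.3, 103.0] shift cm [-0.02 -0.1   0.58]
```

View pics/c6.png

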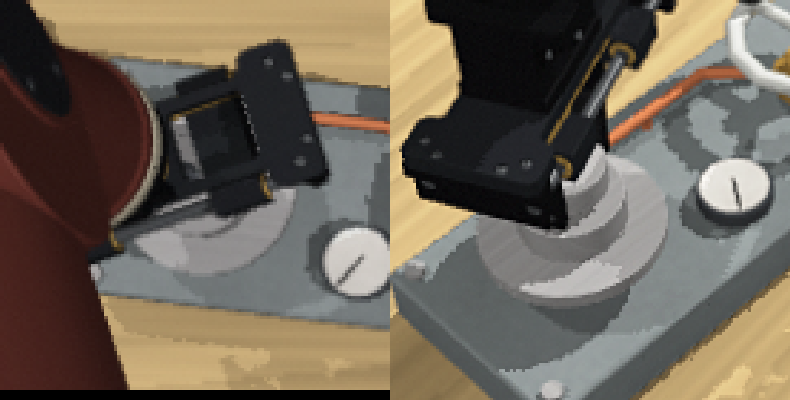

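The small disc hangs level over the large one, roughly centred. Lowering it now.

```bash
python3 -m pendant '[[[0,-0.1,0.2],[0,0,0],1],[[0,-0.1,0.3],[0,0,0],1],[[0,-0.1,0.4],[0,0,0],1],[[0,-0.1,0.5],[0,0,0],1],[[0,-0.1,0.5],[0,0,0],1],[[0,-0.1,0.5],[0,0,0],1]]' && python3 go.py 549.3 188.3 103
```

```text
t: 13.65
position: [548.8, 188.2, 102.9]
eef_rot: [0.985, 0.174, 0.0, -0.0]
ft_force: [-1.8, -1.0, 0.3]
finger_gap: 46.8
t 13.65 pos [548.8 188.2 102.9] rotvec/yaw [0.94  0.342 0.   ] tilt [ 0.e+00  1.e-04 -1.e+00] F [-1.8 -1.   0.3] gap 46.8 q [-0.02  0.32 -0.46  1.76  0.16  1.09 -1.75]
to [549.3, 188.3, 103.0] shift cm [ 0.05  0.01 -0.01]
```

```bash
python3 -m pendant '[[[0,0,0.03],[0,0,0],1],[[0,0,0.03],[0,0,0],0.44],[[0,0,0],[0,0,0],0.4],[[0,0,0],[0,0,0],0.35],[[0,0,0],[0,0,0],0.3],[[0,0,0],[0,0,0],0.25],[[0,0,-1],[0,0,0],0.25],[[0,0,-4],[0,0,0],0.25]]' && python3 go.py 549.3 188.3 180
```

```text
t: 14.32
position: [546.4, 187.1, 139.6]
eef_rot: [0.985, 0.174, -0.004, 0.0]
ft_force: [0.1, -0.3, 0.2]
finger_gap: 64.4
t 14.32 pos [546.4 187.1 139.6] rotvec/yaw [ 0.94   0.342 -0.007] tilt [-0.0068 -0.0019 -1.    ] F [ 0.1 -0.3  0.2] gap 64.4 q [-0.01  0.29 -0.46  1.72  0.14  1.17 -1.74]
to [549.3, 188.3, 180.0] shift cm [ 0.28 -0.02 -4.04]
```

```bash
python3 go.py 495 -105 205; python3 -m pendant '[[[0,0,-3],[0,0,0],0.25],[[-1,2,-5],[0,0,0],0.25],[[-3,5.5,-6.5],[0,0,0],0.25],[[-5,9,-6.5],[0,0,0],0.25],[[-7.5,12.5,-6.5],[0,0,0],0.25],[[-9.5,16,-6.5],[0,0,0],0.25],[[-11.5,19.5,-6.5],[0,0,0],0.25],[[-13.5,23,-6.5],[0,0,0],0.25]]' && python3 -m pendant '[[[-1,2,0],[0,0,0],0.25],[[-1,2,0],[0,0,0],0.25]]' && python3 - <<'E'
from meas import *
for n in("side","top"):
    c=arm.capture(n);cv2.imwrite(f"pics/{n}7.png",c["img"])
    np.save(f"{n}7.npy",c,allow_pickle=True)
s=cv2.imread("pics/side7.png")[220:420,175:395];t=cv2.imread("pics/top7.png")[190:310,120:320]
t=cv2.resize(t,(390,234),interpolation=0);s=cv2.resize(s,(400,364),interpolation=0);o=np.zeros((400,790,3),np.uint8);o[:234,:390]=t;o[:364,390:]=s;cv2.imwrite("pics/c7.png",o)
E
```

```text
t 14.32 pos [546.4 187.1 139.6] rotvec/yaw [ 0.94   0.342 -0.007] tilt [-0.0068 -0.0019 -1.    ] F [ 0.1 -0.3  0.2] gap 64.4 q [-0.01  0.29 -0.46  1.72  0.14  1.17 -1.74]
to [495.0, -105.0, 205.0] shift cm [-14.86  25.69  -6.45]
t: 14.98
position: [499.9, -75.9, 208.9]
eef_rot: [0.985, 0.174, 0.001, 0.0]
ft_force: [0.5, -0.5, 0.3]
finger_gap: 65.1
t: 15.15
position: [496.9, -102.6, 208.5]
eef_rot: [0.986, 0.17, 0.0, 0.001]
ft_force: [0.3, -0.4, 0.4]
finger_gap: 65.3
```

View pics/c7.png

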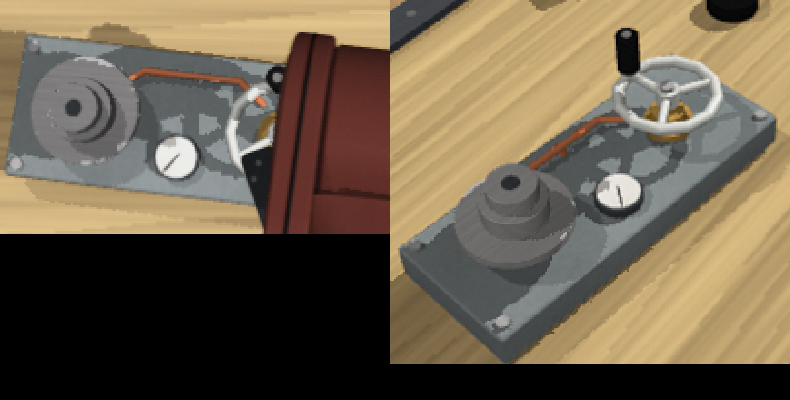

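```bash
python3 - <<'E'
from meas import *
T=np.load("top7.npy",allow_pickle=True).item();S=np.load("side7.npy",allow_pickle=True).item()
d=lambda a:a.max(2)<60
u=[]
for C,w,pc in((T,(150,236,16,18),(162.65,246.29)),(S,(228,310,22,18),(244.32,336.91))):
    c,st,_=blob(C["img"],w,d);u.append(c); q=plane(C,c,120);p=plane(C,pc,80);print(c,st,q.round(1),"diff",(q-p)[:2].round(1))
print("small top",tri(T,u[0],S,u[1]))
T["img"]=cv2.imread("pics/top0.png");S["img"]=cv2.imread("pics/side0.png")
white=lambda a:(a.min(2)>150)
cs=[];out=[]
for C,w in((T,(232,228,66,64)),(S,(293,248,70,52))):
    c,st,m=blob(C["img"],w,white)
    cn=max(cv2.findContours(m.astype(np.uint8),0,cv2.CHAIN_APPROX_NONE)[0],key=cv2.contourArea)
    h=cv2.convexHull(cn);el=cv2.fitEllipse(h);print(st,el);cs.append(el[0])
    o=C["img"].copy();cv2.ellipse(o,el,(0,0,255),1);x,y,ww,hh=w;o=o[y-15:y+hh+15,x-15:x+ww+15];out.append(cv2.resize(o,(390,int(390*o.shape[0]/o.shape[1])),interpolation=0))
P,e=tri(T,cs[0],S,cs[1]);print("wheel",P.round(1),e,plane(T,cs[0],88).round(1),plane(S,cs[1],88).round(1))
H=max(a.shape[0] for a in out);o=np.zeros((H,780,3),np.uint8)
for i,a in enumerate(out):o[:a.shape[0],i*390:i*390+390]=a
cv2.imwrite("pics/c8.png",o)
blk=lambda a:a.max(2)<45
for C,w in((T,(250,218,26,24)),(S,(294,228,24,36))):
    c,st,m=blob(C["img"],w,blk);ys,xs=np.nonzero(m);print("handle",c,st)
    x,y,ww,hh=w;print(C["img"][y:y+hh,x:x+ww].max(2))
E
```

```text
[157.         244.24390244] [154 241   7   7  41] [551.7 188.8 120. ] diff [ 0.6 -0.7]
[240.42857143 319.75      ] [236 317  10   7  56] [549.7 187.9 120. ] diff [2.4 0. ]
small top (array([550.90002148, 188.23456938, 119.77839379]), np.float64(2.112200919366799))
[236 232  56  55 956] ((263.63592529296875, 257.9669189453125), (55.381797790527344, 55.83537292480469), 24.059993743896484)
[298 250  60  42 766] ((327.41986083984375, 270.5177001953125), (41.18114471435547, 59.573829650878906), 88.02896881103516)
wheel [530.2 -10.7  88.9] 2.400268933199889 [531.3  -9.9  88. ] [529.8 -12.   88. ]
handle [262.63302752 230.76146789] [256 224  14  14 109]
[[171 170 171 172 172 173 173 174 174 173 174 175 176 177 176 177 178 178
  179 178 178 179 179 179 180 180]
 [161 161 160 162 164 166 165 164 165 165 166 166 166 167 167 168 169 170
  169 168 171 172 171 170 172 170]
 [109 111 108 122 159 159 161 161 162 163 165 164 163 164 163 163 165 164
  165 165 166 165 164 164 166 165]
 [103  95  87  84  84  77  89  94 110 125 160 159 160 161 147 127 160 161
  162 161 161 163 165 165 166 165]
 [129 124
[... 5165 characters left out ...]
01 198 200 206 168   9   8  12  13  12  12  11  11   6   5   6  35
  118 165 148 132 115 104]
 [196 199 199 201 208 180  59   7  10  11  10   9   9  12   9   5  15  79
  133 135 114  99 101 120]
 [198 199 200 204 211 202 147  51  11   8   9   7   8   9   5  20  72 116
  123 114  98 105 132 143]
 [199 201 204 210 211 212 200 143  61  41  27  16  22  23  35  85 150 168
  141 144 135 136 138 139]
 [201 206 209 209 208 207 202 175 130 109  88  66  69  73 101 143 172 185
  187 167 152 138 136 137]
 [206 211 210 208 205 200 173 136 139 139 136 123 108 111 122 123 131 154
  172 186 191 173 156 137]
 [210 209 207 204 200 178 138 137 137 131 121 109  99 100 108 114 120 148
  162 172 205 218 208 171]]
```

View pics/c8.png

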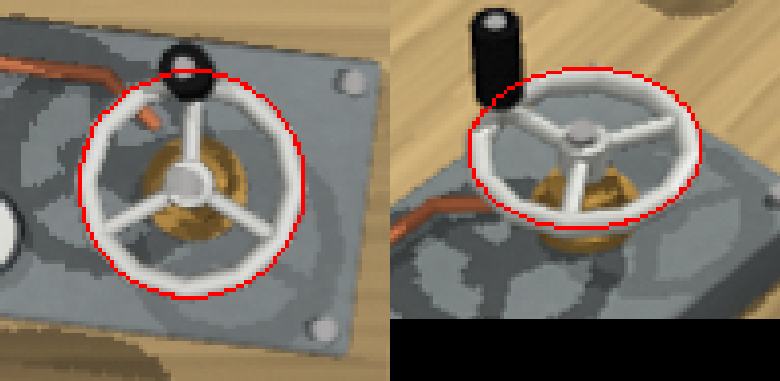

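The stack is good: the small disc's top is at z = 119.8, within 2 mm of centre. The fitted rim centre agrees with the plate-to-stem distance of 200 mm. Next, the handle top and the valve angle.

```bash
python3 - <<'E'
from meas import *
T=np.load("top7.npy",allow_pickle=True).item();S=np.load("side7.npy",allow_pickle=True).item()
T["img"]=cv2.imread("pics/top0.png");S["img"]=cv2.imread("pics/side0.png")
a,_,_=blob(T["img"],(258,225,8,9),lambda a:a.min(2)>80);b,_,_=blob(S["img"],(301,235,8,6),lambda a:a.min(2)>80)
P,e=tri(T,a,S,b);print(a,b,"handle top",P.round(1),e)
A=np.array([530.2,-10.7]);v=P[:2]-A;print(np.linalg.norm(v),v)
y=np.array([549.6,188.5])-A;y/=np.linalg.norm(y);x=np.array([y[1],-y[0]]);print("x_t",x)
ang=np.arctan2(v@y,v@x);print("angle from +x_t ccw",ang,"valve",(ang-np.pi)%(2*np.pi))
E
python3 go.py 580 -12 160 580 -12 108
```

```text
[261.5 229. ] [304.5        237.77777778] handle top [580.2  -9.8 141.9] 2.7588749505687638
49.994656437698254 [49.98740075  0.8517268 ]
x_t [ 0.99529111 -0.09693096]
angle from +x_t ccw 0.11412057515091792 valve 3.255713228740711
t 15.25 pos [498.  -96.9 208.4] rotvec/yaw [0.94  0.34  0.001] tilt [ 8.e-04  2.e-04 -1.e+00] F [ 0.1 -0.4  0.4] gap 65.3 q [ 0.36  0.07 -0.26  1.81  0.02  1.26 -1.13]
to [580.0, -12.0, 160.0] shift cm [10.6  -5.2   4.85]
to [580.0, -12.0, 108.0] shift cm [10.59 -5.2  10.05]
```

```bash
python3 -m pendant '[[[2,-1,0],[0,0,0.11],0.25],[[5,-2.5,1],[0,0,0.22],0.25],[[8,-4,2],[0,0,0.33],0.25],[[10,-5,3],[0,0,0.44],0.25],[[10.6,-5.35,4],[0,0,0.446],0.25],[[10.6,-5.35,4],[0,0,0.446],0.25],[[10.6,-5.35,4],[0,0,0.446],0.25],[[10.6,-5.35,4],[0,0,0.446],0.25]]' && python3 - <<'E'
from meas import *
for n in("side","top"):
    c=arm.capture(n);cv2.imwrite(f"pics/{n}9.png",c["img"])
s=cv2.imread("pics/side9.png")[150:330,230:430];t=cv2.imread("pics/top9.png")[190:310,200:320]
t=cv2.resize(t,(390,390),interpolation=0);s=cv2.resize(s,(400,360),interpolation=0);o=np.zeros((400,790,3),np.uint8);o[:390,:390]=t;o[:360,390:]=s;cv2.imwrite("pics/c9.png",o)
E
python3 go.py 579.5 -10.5 160 579.5 -10.5 106
```

```text
t: 15.92
position: [578.9, -10.6, 168.3]
eef_rot: [0.999, -0.048, 0.0, 0.0]
ft_force: [0.0, 1.2, -0.1]
finger_gap: 65.2
t 16.02 pos [579.2 -11.  168.7] rotvec/yaw [ 0.995 -0.097  0.001] tilt [ 1.2e-03 -5.0e-04 -1.0e+00] F [ 0.2 -0.4 -0.3] gap 65.3 q [ 0.2   0.24 -0.3   1.7   0.08  1.21 -1.79]
to [579.5, -10.5, 160.0] shift cm [ 0.02 -0.05  0.87]
to [579.5, -10.5, 106.0] shift cm [ 0.02 -0.05  6.27]
```

View pics/c9.png

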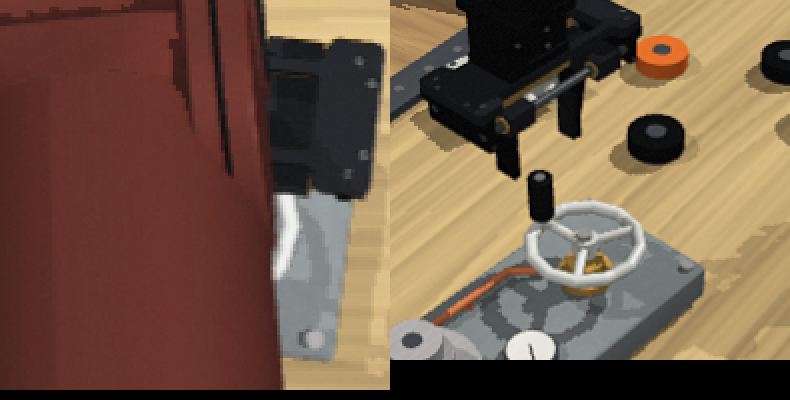

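The fingers straddle the handle: the tip midpoint is right above its top in the side crop. Descending and gripping.

```bash
python3 -m pendant '[[[0,-0.05,2],[0,0,0],0.25],[[0,-0.05,4],[0,0,0],0.25],[[0,-0.05,5.5],[0,0,0],0.25],[[0,-0.05,6],[0,0,0],0.25],[[0,-0.05,6],[0,0,0],0.25],[[0,-0.05,6],[0,0,0],0.5],[[0,-0.05,6],[0,0,0],0.6],[[0,-0.05,6],[0,0,0],0.7]]' 20 && python3 go.py 579.5 -10.5 106
```

```text
t: 16.68
position: [580.1, -9.5, 109.0]
eef_rot: [0.999, -0.049, 0.001, -0.0]
ft_force: [0.2, 0.0, -0.1]
finger_gap: 52.9
t 16.68 pos [580.1  -9.5 109. ] rotvec/yaw [ 0.995 -0.097  0.002] tilt [ 1.9e-03 -1.0e-04 -1.0e+00] F [ 0.2  0.  -0.1] gap 52.9 q [ 0.2   0.3  -0.3   1.76  0.1   1.09 -1.81]
to [579.5, -10.5, 106.0] shift cm [-0.05  0.11  0.3 ]
```

```bash
python3 -m pendant '[[[0,0,0],[0,0,0],0.8],[[0,0,0],[0,0,0],1],[[0,0,0],[0,0,0],1],[[0,0,0],[0,0,0],1]]' 20 && python3 go.py 579.5 -10.5 106
```

```text
t: 17.02
position: [579.4, -9.3, 107.8]
eef_rot: [0.999, -0.049, 0.0, -0.0]
ft_force: [-0.3, -0.4, 0.1]
finger_gap: 26.5
t 17.02 pos [579.4  -9.3 107.8] rotvec/yaw [ 0.995 -0.097  0.   ] tilt [ 1.e-04  0.e+00 -1.e+00] F [-0.3 -0.4  0.1] gap 26.5 q [ 0.19  0.3  -0.3   1.77  0.1   1.09 -1.81]
to [579.5, -10.5, 106.0] shift cm [0.02 0.12 0.18]
```

```bash
python3 -m pendant '[[[0,0,0],[0,0,0],1],[[0,0,0],[0,0,0],1],[[0,0,0],[0,0,0],1]]' 20 && python3 go.py 579.5 -10.5 106
```

```text
t: 17.27
position: [579.4, -9.3, 107.8]
eef_rot: [0.999, -0.049, 0.0, -0.0]
ft_force: [0.4, -0.9, 0.4]
finger_gap: 23.3
t 17.27 pos [579.4  -9.3 107.8] rotvec/yaw [ 0.995 -0.097  0.   ] tilt [ 0. -0. -1.] F [ 0.4 -0.9  0.4] gap 23.3 q [ 0.19  0.3  -0.3   1.77  0.1   1.09 -1.81]
to [579.5, -10.5, 106.0] shift cm [0.02 0.11 0.18]
```

```bash
cat > circ.py <<'E'
# usage: circ.py phi_start phi_end n [r]  -> tool-frame shifts (cm) along the circle, relative to the start
import sys,numpy as np
a,b,n=float(sys.argv[1]),float(sys.argv[2]),int(sys.argv[3]);r=5.0
for i in range(1,n+1):
    f=a+(b-a)*i/n; print(round(f,3),round(r*(np.cos(f)-np.cos(a)),2),round(-r*(np.sin(f)-np.sin(a)),2))
E
python3 circ.py 0.12 -1.48 8
```

```text
-0.08 0.02 1.0
-0.28 -0.16 1.98
-0.48 -0.53 2.91
-0.68 -1.08 3.74
-0.88 -1.78 4.45
-1.08 -2.61 5.01
-1.28 -3.53 5.39
-1.48 -4.51 5.58
```

```bash
python3 -m pendant '[[[0,1,0],[0,0,0],1],[[-0.16,2,0],[0,0,0],1],[[-0.53,2.9,0],[0,0,0],1],[[-1.08,3.74,0],[0,0,0],1]]' && python3 go.py; python3 -m pendant '[[[-0.7,0.7,0],[0,0,0],1],[[-1.53,1.27,0],[0,0,0],1],[[-2.45,1.65,0],[0,0,0],1],[[-3.43,1.84,0],[0,0,0],1],[[-3.43,1.84,0],[0,0,0],1]]' && python3 go.py; python3 circ.py -1.48 -2.88 7
```

```text
t: 17.6
position: [563.9, -45.5, 107.7]
eef_rot: [0.999, -0.049, -0.001, -0.001]
ft_force: [-5.8, 7.7, 5.5]
finger_gap: 23.3
t 17.6 pos [563.9 -45.5 107.7] rotvec/yaw [ 0.995 -0.097 -0.002] tilt [-0.0018  0.0016 -1.    ] F [-5.8  7.7  5.5] gap 23.3 q [ 0.25  0.27 -0.28  1.8   0.08  1.09 -1.73]
t: 18.02
position: [527.5, -59.2, 107.8]
eef_rot: [0.999, -0.048, -0.0, -0.001]
ft_force: [-0.6, 9.9, 0.3]
finger_gap: 23.3
t 18.02 pos [527.5 -59.2 107.8] rotvec/yaw [ 0.995 -0.097 -0.001] tilt [-7.0e-04  2.6e-03 -1.0e+00] F [-0.6  9.9  0.3] gap 23.3 q [ 0.28  0.2  -0.28  1.88  0.06  1.07 -1.69]
-1.68 -1.0 -0.01
-1.88 -1.97 -0.22
-2.08 -2.89 -0.61
-2.28 -3.71 -1.19
-2.48 -4.4 -1.91
-2.68 -4.93 -2.75
-2.88 -5.28 -3.69
```

```bash
python3 -m pendant '[[[-1,-0.1,0],[0,0,0],1],[[-1.97,-0.32,0],[0,0,0],1],[[-2.89,-0.71,0],[0,0,0],1],[[-3.71,-1.29,0],[0,0,0],1],[[-4.4,-2,0],[0,0,0],1],[[-4.4,-2,0],[0,0,0],1]]' && python3 go.py; python3 circ.py -2.48 -3.38 6
```

```text
t: 18.52
position: [486.9, -35.6, 107.8]
eef_rot: [0.999, -0.048, 0.001, -0.0]
ft_force: [3.6, 3.7, -3.6]
finger_gap: 23.1
t 18.52 pos [486.9 -35.6 107.8] rotvec/yaw [ 0.995 -0.096  0.001] tilt [ 1.4e-03  8.0e-04 -1.0e+00] F [ 3.6  3.7 -3.6] gap 23.1 q [ 0.27  0.12 -0.3   1.98  0.04  1.05 -1.72]
-2.63 -0.41 -0.62
-2.78 -0.73 -1.3
-2.93 -0.94 -2.02
-3.08 -1.05 -2.76
-3.23 -1.04 -3.51
-3.38 -0.91 -4.25
```

```bash
python3 -m pendant '[[[-0.41,-0.62,0],[0,0,0],1],[[-0.73,-1.3,0],[0,0,0],1],[[-0.9,-1.8,0],[0,0,0],1],[[-1,-2.3,0],[0,0,0],1],[[-1,-2.3,0],[0,0,0],1]]' && python3 go.py; python3 -m pendant '[[[-0.05,-0.2,0],[0,0,0],1],[[-0.05,-0.4,0],[0,0,0],1],[[-0.05,-0.4,0],[0,0,0],1]]' && python3 go.py
```

```text
t: 18.93
position: [479.4, -12.0, 107.8]
eef_rot: [0.999, -0.048, 0.0, -0.0]
ft_force: [2.1, 1.7, -1.5]
finger_gap: 23.5
t 18.93 pos [479.4 -12.  107.8] rotvec/yaw [ 0.995 -0.097  0.   ] tilt [ 0.e+00  1.e-04 -1.e+00] F [ 2.1  1.7 -1.5] gap 23.5 q [ 0.24  0.11 -0.33  1.99  0.04  1.05 -1.77]
t: 19.18
position: [479.3, -8.4, 107.7]
eef_rot: [0.999, -0.049, -0.0, 0.0]
ft_force: [1.7, -0.3, 0.2]
finger_gap: 23.3
t 19.18 pos [479.3  -8.4 107.7] rotvec/yaw [ 0.995 -0.097 -0.   ] tilt [-3.e-04 -1.e-04 -1.e+00] F [ 1.7 -0.3  0.2] gap 23.3 q [ 0.24  0.11 -0.33  1.99  0.04  1.05 -1.78]
```

```bash
python3 -m pendant '[[[0,-0.2,0],[0,0,0],1],[[0,-0.2,0],[0,0,0],1]]' && python3 -m pendant '[[[0,-0.2,0],[0,0,0],1],[[0,-0.2,0],[0,0,0],1]]' &&  python3 -m pendant '[[[0,-0.1,0],[0,0,0],1],[[0,-0.1,0],[0,0,0],1]]' &&python3 go.py
```

```text
t: 19.35
position: [479.4, -6.3, 107.7]
eef_rot: [0.999, -0.049, -0.0, 0.0]
ft_force: [1.2, -0.5, 2.3]
finger_gap: 23.3
t: 19.52
position: [479.6, -4.2, 107.7]
eef_rot: [0.999, -0.049, -0.0, -0.0]
ft_force: [-0.3, -0.5, 3.3]
finger_gap: 23.4
t: 19.68
position: [479.6, -3.8, 107.7]
eef_rot: [0.999, -0.049, -0.0, 0.0]
ft_force: [-1.0, -3.7, 3.5]
finger_gap: 23.4
t 19.68 pos [479.6  -3.8 107.7] rotvec/yaw [ 0.995 -0.097 -0.   ] tilt [-5.e-04 -6.e-04 -1.e+00] F [-1.  -3.7  3.5] gap 23.4 q [ 0.23  0.11 -0.33  1.99  0.04  1.05 -1.79]
```

```bash
python3 -m pendant '[[[0,-0.1,0],[0,0,0],1],[[0,-0.1,0],[0,0,0],1]]' && python3 -m pendant '[[[0,-0.1,0],[0,0,0],1],[[0,-0.1,0],[0,0,0],1],[[0,-0.1,0],[0,0,0],1]]' &&python3 go.py
```

```text
t: 19.85
position: [479.7, -3.8, 107.7]
eef_rot: [0.999, -0.049, -0.0, 0.001]
ft_force: [-2.1, -7.3, 4.6]
finger_gap: 23.3
t: 20.1
position: [479.7, -3.7, 107.7]
eef_rot: [0.999, -0.049, -0.0, 0.001]
ft_force: [-2.1, -9.1, 4.3]
finger_gap: 23.6
t 20.1 pos [479.7  -3.7 107.7] rotvec/yaw [ 0.995 -0.099 -0.001] tilt [-8.0e-04 -2.4e-03 -1.0e+00] F [-2.1 -9.1  4.3] gap 23.6 q [ 0.23  0.11 -0.33  1.99  0.04  1.05 -1.79]
```

The stop is reached: the force climbs from 4 to 9 N while the handle stays at (479.7,-3.7), close to the predicted front position. Next, two turns counter-clockwise. The circle centre from the readings so far is about (529.5,-9.0).

```bash
for k in "-3.14159 -1.0472" "-1.0472 1.0472" "1.0472 3.14159"; do python3 circ.py $k 8 | awk '{printf "[%s,%s] ",$2,$3} END{print ""}'; done
```

```text
[0.17,1.29] [0.67,2.5] [1.46,3.54] [2.5,4.33] [3.71,4.83] [5.0,5.0] [6.29,4.83] [7.5,4.33] 
[1.04,-0.79] [1.83,-1.83] [2.33,-3.04] [2.5,-4.33] [2.33,-5.62] [1.83,-6.83] [1.04,-7.87] [0.0,-8.66] 
[-1.21,-0.5] [-2.5,-0.67] [-3.79,-0.5] [-5.0,0.0] [-6.04,0.79] [-6.83,1.83] [-7.33,3.04] [-7.5,4.33]
```

First call with the +0.25 cm y correction for the wound-up push.

```bash
python3 -m pendant '[[[0.17,1.54,0],[0,0,0],1],[[0.67,2.75,0],[0,0,0],1],[[1.46,3.79,0],[0,0,0],1],[[2.5,4.58,0],[0,0,0],1],[[3.71,5.08,0],[0,0,0],1],[[5,5.25,0],[0,0,0],1],[[6.29,5.08,0],[0,0,0],1],[[7.5,4.58,0],[0,0,0],1]]' && python3 go.py
```

```text
t: 20.77
position: [551.3, -54.2, 107.6]
eef_rot: [0.999, -0.049, -0.0, -0.001]
ft_force: [-4.7, 6.8, 8.2]
finger_gap: 23.5
t 20.77 pos [551.3 -54.2 107.6] rotvec/yaw [ 0.995 -0.098 -0.001] tilt [-6.0e-04  1.2e-03 -1.0e+00] F [-4.7  6.8  8.2] gap 23.5 q [ 0.27  0.25 -0.28  1.83  0.08  1.08 -1.71]
```

```bash
python3 -m pendant '[[[1.04,-0.79,0],[0,0,0],1],[[1.83,-1.83,0],[0,0,0],1],[[2.33,-3.04,0],[0,0,0],1],[[2.5,-4.33,0],[0,0,0],1],[[2.33,-5.62,0],[0,0,0],1],[[1.83,-6.83,0],[0,0,0],1],[[1.04,-7.87,0],[0,0,0],1],[[0,-8.66,0],[0,0,0],1]]' && python3 go.py
```

```text
t: 21.43
position: [559.5, 31.2, 107.7]
eef_rot: [0.999, -0.049, 0.0, 0.001]
ft_force: [-2.6, -7.1, 5.1]
finger_gap: 23.3
t 21.43 pos [559.5  31.2 107.7] rotvec/yaw [ 0.995 -0.098  0.   ] tilt [ 2.0e-04 -1.4e-03 -1.0e+00] F [-2.6 -7.1  5.1] gap 23.3 q [ 0.15  0.26 -0.33  1.81  0.1   1.08 -1.88]
```

```bash
python3 -m pendant '[[[-1.21,-0.5,0],[0,0,0],1],[[-2.5,-0.67,0],[0,0,0],1],[[-3.79,-0.5,0],[0,0,0],1],[[-5,0,0],[0,0,0],1],[[-6.04,0.79,0],[0,0,0],1],[[-6.83,1.83,0],[0,0,0],1],[[-7.33,3.04,0],[0,0,0],1],[[-7.5,4.33,0],[0,0,0],1]]' && python3 go.py
```

```text
t: 22.1
position: [479.5, -3.8, 107.7]
eef_rot: [0.999, -0.048, -0.0, -0.0]
ft_force: [3.2, 3.0, 0.5]
finger_gap: 23.3
t 22.1 pos [479.5  -3.8 107.7] rotvec/yaw [ 0.995 -0.096 -0.   ] tilt [-1.e-04  9.e-04 -1.e+00] F [3.2 3.  0.5] gap 23.3 q [ 0.22  0.1  -0.32  1.99  0.04  1.05 -1.78]
```

One full turn, back at (479.5,-3.8). Now the second.

```bash
python3 -m pendant '[[[0.17,1.29,0],[0,0,0],1],[[0.67,2.5,0],[0,0,0],1],[[1.46,3.54,0],[0,0,0],1],[[2.5,4.33,0],[0,0,0],1],[[3.71,4.83,0],[0,0,0],1],[[5,5,0],[0,0,0],1],[[6.29,4.83,0],[0,0,0],1],[[7.5,4.33,0],[0,0,0],1]]' && python3 go.py
```

```text
t: 22.77
position: [551.3, -54.2, 107.6]
eef_rot: [0.999, -0.049, -0.001, -0.001]
ft_force: [-7.3, 8.9, 8.1]
finger_gap: 23.7
t 22.77 pos [551.3 -54.2 107.6] rotvec/yaw [ 0.995 -0.098 -0.001] tilt [-0.0012  0.0012 -1.    ] F [-7.3  8.9  8.1] gap 23.7 q [ 0.25  0.25 -0.27  1.83  0.07  1.08 -1.71]
```

```bash
python3 -m pendant '[[[1.04,-0.79,0],[0,0,0],1],[[1.83,-1.83,0],[0,0,0],1],[[2.33,-3.04,0],[0,0,0],1],[[2.5,-4.33,0],[0,0,0],1],[[2.33,-5.62,0],[0,0,0],1],[[1.83,-6.83,0],[0,0,0],1],[[1.04,-7.87,0],[0,0,0],1],[[0,-8.66,0],[0,0,0],1]]' && python3 go.py
```

```text
t: 23.43
position: [559.8, 30.8, 107.7]
eef_rot: [0.999, -0.049, 0.0, 0.001]
ft_force: [-1.3, -5.9, 4.5]
finger_gap: 23.1
t 23.43 pos [559.8  30.8 107.7] rotvec/yaw [ 0.995 -0.098  0.001] tilt [ 4.0e-04 -1.5e-03 -1.0e+00] F [-1.3 -5.9  4.5] gap 23.1 q [ 0.13  0.26 -0.31  1.81  0.09  1.08 -1.88]
```

```bash
python3 -m pendant '[[[-1.21,-0.5,0],[0,0,0],1],[[-2.5,-0.67,0],[0,0,0],1],[[-3.79,-0.5,0],[0,0,0],1],[[-5,0,0],[0,0,0],1],[[-6.04,0.79,0],[0,0,0],1],[[-6.83,1.83,0],[0,0,0],1],[[-7.33,3.04,0],[0,0,0],1],[[-7.5,4.33,0],[0,0,0],1]]' && python3 -m pendant '[[[0,0,0],[0,0,0],1],[[0,0,0],[0,0,0],1],[[0,0,0],[0,0,0],1],[[0,0,0],[0,0,0],1]]' && python3 go.py && python3 - <<'E'
from meas import *
for n in("side","top"):
    c=arm.capture(n);cv2.imwrite(f"pics/{n}10.png",c["img"])
s=cv2.imread("pics/side10.png")[180:400,175:415];t=cv2.imread("pics/top10.png")[190:310,120:320]
t=cv2.resize(t,(390,234),interpolation=0);s=cv2.resize(s,(400,366),interpolation=0);o=np.zeros((400,790,3),np.uint8);o[:234,:390]=t;o[:366,390:]=s;cv2.imwrite("pics/c10.png",o)
E
```

```text
t: 24.1
position: [479.5, -4.1, 107.7]
eef_rot: [0.999, -0.048, -0.0, -0.0]
ft_force: [3.2, 1.7, -0.1]
finger_gap: 23.4
t: 24.43
position: [479.7, -3.7, 107.6]
eef_rot: [0.999, -0.049, -0.001, 0.0]
ft_force: [-3.6, -1.3, 5.6]
finger_gap: 23.1
t 24.43 pos [479.7  -3.7 107.6] rotvec/yaw [ 0.995 -0.097 -0.001] tilt [-1.2e-03 -1.0e-04 -1.0e+00] F [-3.6 -1.3  5.6] gap 23.1 q [ 0.2   0.1  -0.3   1.99  0.04  1.05 -1.78]
```

View pics/c10.png

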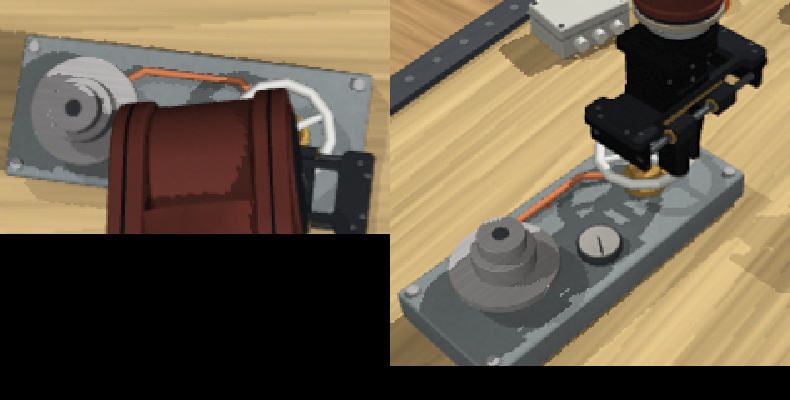

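The stack is still centred on the plate, the gripper holds the handle at the front, and the TCP is exactly where it was at the stop. Last, a check of the loggers and screwdriver, then hand in.

```bash
python3 - <<'E'
from meas import *
a=cv2.imread("pics/top0.png");b=cv2.imread("pics/top10.png")
for n,(x,y,w,h) in dict(screwdriver=(80,92,26,98),loggerA=(338,100,66,60),loggerB=(24,328,68,52)).items():
    print(n,cv2.phaseCorrelate(cv2.cvtColor(a[y:y+h,x:x+w],6).astype(np.float32),cv2.cvtColor(b[y:y+h,x:x+w],6).astype(np.float32)))
T=arm.capture("top");c,st,_=blob(T["img"],(150,236,16,18),lambda a:a.max(2)<60);print("small",plane(T,c,120).round(1))
E
python3 -m pendant '[[[0,0,0],[0,0,0],1],[[0,0,0],[0,0,0],1]]' 20 && python3 -c "
from workcell import arm
print(arm.sense()['qvel'].round(3)); print(arm.finish_job())"
```

```text
screwdriver ((0.4798775727313149, -0.008740878234107186), 1.002234356491654)
loggerA ((-0.030088505454308745, 0.0007353274570363055), 1.003799144702929)
loggerB ((0.26734389281353543, 0.20380952212978443), 0.7637890346746876)
small [551.1 188.9 120. ]
t: 24.75
position: [479.8, -3.5, 107.7]
eef_rot: [0.999, -0.048, -0.001, 0.0]
ft_force: [-3.7, -1.4, 5.5]
finger_gap: 23.3
[-0.001 -0.002 -0.    -0.002 -0.001 -0.001  0.   ]
the job is handed in; nothing more can be done
None
```

The job is handed in at about 25 s, with both discs on the plate and the valve two turns open in the gripper's hold. No verdict is reported.

- **Discs:** I set the large disc on the plate and the small one on top of it. The small disc's top measured 119.8 mm high. Both discs are within about 2.5 mm of the plate's centre.
- **Valve closing:** I led the handle clockwise to its stop. The push rose from 4 to 9 N while the handle stayed at (479.7, -3.7).
- **Valve opening:** I then led it counter-clockwise two full turns. It ended at (479.8, -3.5), within about 0.2 mm of the stop position. The handle stayed gripped throughout (gap about 23.3 mm, grip set to 20 N), and the arm was at rest.
- **Loggers and screwdriver:** they show no shift beyond half a pixel (about 1 mm). Logger B's match was weaker (0.76 against 1.00).
- **Disagreement:** the two cameras differ from each other by 2 to 4 mm, which is about what the calibration allows. The wheel angle itself was not visible at the end, so two turns rests on the handle's position.

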